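# Close and lock the jeweller's bench shear

### The arm

A 6-joint arm with a two-finger parallel gripper is mounted at the origin on the work surface. World frame = base frame: x ahead of the robot, y to its left, z up, the work surface at z = 0. Lengths are in m, angles in rad, forces in N, time in s.
With the tool pointing down it reaches from about 0.275 to 0.85 m from the base axis. Payload 5.2 kg.
Tool frame: the origin (TCP) lies between the finger pads; the fingertips stand 8 mm ahead of it and the grasp point (between the pads) lies 11 mm behind it (arm.nose_length is the distance from the TCP to the fingertips, in m); z points along the fingers, y is the line along which they close (so a half turn about z gives the same grasp; the last joint's range is limited). The gripper opens to 85 mm and grips with 20 to 120 N. Pads are 22 mm wide; open, the fingers measure 114 mm over their backs; the gripper's body (76 mm by 85 mm) begins 54 mm behind the grasp point. The pads swing forward as they close: fully open they stand 13 mm farther back than shut.
Start: joints at [1.133, 0.259, 1.535, -0, 1.348, -0.203], TCP at [0.128, 0.535, 0.239] pointing down, gripper open.
Joint ranges: [-3.14, 3.14], [-0.91, 2.08], [0.19, 2.58], [-1.22, 4.36], [0.22, 2.71], [-3.12, 3.12]. Speed limits (rad/s): [2.57, 2.57, 3.14, 3.14, 3.14, 3.14].

### API

Orientations are given as a unit quaternion [w, x, y, z].
In Python, from rig import arm gives the robot as it stands.
- The arm moves only by the tool arm_command, never from a script. Its argument "motion" is a list that holds one entry, the list of rows, each a list of 4 numbers: the shift along the world's x, y, z in units of 50 mm (1.0 is 50 mm), then the turn about the world's z in units of 5 degrees (1.0 is 5 degrees). A call has 1 to 12 rows; each row shifts and turns the commanded pose from where the row before left it; what a row does not reach is not made up. A row lasts 1/8 s, in which the tool goes at most 62.5 mm and 10.7 degrees, less where a joint would pass 70% of its speed; a pose out of reach is approached as far as the arm can. A call is refused whole if a number of a shift passes 1 or a number of a turn 1, either way. A call with a gripper value outside its range is refused whole. "grip" is the opening, from -1 (shut) to 1 (fully open), set as the call begins (left out, the last holds). The fingers move at their own pace and stop on an object; "force" is the grip in N (left out, the last holds). Time passes only in rows, so rows that do not move let the fingers close. It gives the time, the measured TCP pose, the force, the opening and the grip force at its end, in the units of the state.
- arm.sense(): the state, without advancing time (a new reading comes with each control period).
- arm.get_image(name): name is "scene" or "top"; returns (picture, depth): 384x512x3 uint8, blue, green, red; 384x512 float32, m along the optical axis (not along the pixel's ray), 0 where there is no reading.
- arm.get_calibration(name): a dict with "intrinsics" (3x3 intrinsics, pixels), "D" ([k1, k2, p1, p2, k3] as OpenCV has them; the pictures are not rectified), "extrinsics" (4x4, takes a point from world to camera coordinates). Camera axes: x right, y up, looking along -z (the intrinsics and any distortion apply to the point x, -y, -z); pixel columns grow to the right and rows downward; lengths in m; the calibration is good to about 2 mm. A picture is of the moment at which its call begins. get_calibration takes no time and is no camera call.
- arm.close_job(): hands the job in; it is judged then, once.
The state is a dict: "t": time; "joints": joint angles; "qd": joint speeds; "joint_efforts": joint torques, N m; "tool_pos": TCP position; "ee_rot": TCP orientation; "ft_force": force on the tool from outside, world axes, zero at the start; "torque": the same for the moment, N m; "gripper_width": opening from 0.0 (shut) to 1.0 (fully open); "finger_force": force on a finger pad.
Only numpy, scipy, OpenCV 4.12 (cv2) and the standard library are available. Lean on these libraries where they do the work, as an engineer would, in place of code of your own. Each camera call takes 0.05 s, during which the arm holds its last target. There are 200 camera calls.

### The job

The lever shear on the jeweller's bench has been left open, its blade arm held up by the ratchet pawl. With the fingertips, gripping nothing, press the latch's thumb bar down onto the handle so that the pawl comes out of the toothed quadrant, keep it pressed and push the arm down past the teeth until it stops, then let go so that the latch springs back and locks the arm shut. Never force the arm against the teeth or raise it, and leave the bur block, ring box, graver and brush jar where they are.

Things in the scene. Friction and masses are not known exactly. Their poses are not given: they have to be found in the camera images.
- shear: hand lever shear, bolted down: grey foot 110 x 260 x 14 mm (65 mm behind to 195 mm ahead of the origin along +y), upright frame and, on the +x side, a toothed steel quadrant up to 215 mm high (tips 121 mm from the pivot, 6.5 mm apart). Origin on the bench below the pivot bolt; +y runs level from pivot towards handle, +x is the hinge axis, +z up
- pivot (a point): centre of the pivot bolt of the blade arm, 100 mm above the bench, in the middle plane of the arm (x = 0 of the shear)
- blade_arm (a joint): angle (rad) of the blade arm above level about the shear's +x axis at the pivot: 0 = shut on its rubber stop, 0.35 to 0.64 at the start. A flat steel bar ending in a round black handle 26 mm thick, 200 to 345 mm from the pivot. The pivot is snug: it stays where left and takes about 4 to 12 N at the thumb bar to swing down. With the pawl in the teeth it cannot go down
- latch (a joint): angle (rad) of the latch lever about its pin: 0 = thumb bar up, pawl right between the teeth; 0.125 = pressed to its stop at the handle; the pawl is clear of the teeth from about 0.09. Spring return: 3 to 4.5 N at the thumb bar, less than it takes to swing the arm. May read up to 0.09 at the start where the pawl has stopped on a tooth
- latch_pin (a point): centre of the latch's pin, on the arm's middle line, 127.5 mm from the pivot. The latch is one steel piece turning on it beside the arm: pawl at one end, thumb bar at the other
- thumb_bar (a point): centre of the thumb bar, a round steel cross bar above the handle, 18 mm diameter, 56 mm long along the shear's x axis, pressed from above. Latch at 0: it lies 300 mm from the pivot along the arm (172.5 mm past the latch pin) and 43 mm above the arm's middle line; pressed, about 22 mm closer to the handle. Arm shut and latch pressed: its top is 130 mm above the bench
- bur_block: bystander: wooden block 60 x 110 x 26 mm with small burs standing in it, 60 mm high in all, origin under its centre
- ring_box: bystander: small white box 52 x 58 x 42 mm, origin under its centre
- graver: bystander: graver with a wooden mushroom handle lying on the bench, 135 mm long along its y axis, 38 mm high at the most, origin on the bench near its middle
- brush_jar: bystander: glass jar, 72 mm diameter, with brushes, 190 mm high in all, origin under its centre

How it is judged:
On the way, in this order (a step that is already met when the one before it is completed fails the run):
1. the thumb bar is pressed and the pawl is clear of the teeth while the arm is still up (value of joint latch above 0.1 rad and value of joint blade_arm above 0.3 rad), for 0.05 s.
2. the arm is down on its stop (value of joint blade_arm below 0.03 rad), for 0.1 s.
At the end, for the whole second after the job is handed in: the blade arm is shut (joint below 0.03 rad) and the latch has sprung back into the bottom notch (joint below 0.03 rad); the bystanders are at rest (value of joint each of blade_arm, latch below 0.03 rad and linear speed of each of bur_block, ring_box, graver, brush_jar below 0.02 m/s); the robot touches nothing.
It fails at once if the blade arm is lifted instead of pushed down (value of joint blade_arm above 0.7 rad or (velocity of joint blade_arm above 0.25 rad/s and value of joint blade_arm above 0.12 rad)).
It fails at once if the shear is forced: the fingers press on it with more than 60 N (contact force between the fingers and shear above 60 N).
It fails at once if a bystander is moved by more than 30 mm or lifted (distance of any of bur_block, ring_box, graver, brush_jar from where it was at the start of the episode above 0.03 m).
It also fails if it takes over 40 s, if anything falls off the work surface, if the arm or the gripper's body presses on something with over 40 N, if the wrist force passes 120 N, or if a joint passes its speed limit or range.

## Working session

There is one attempt and no reset: what is moved stays moved. The work goes in short steps, Python scripts to look and compute and a tool call to move; the robot and the scene stay as the last step left them, time stands still between calls to the robot, and variables do not carry over. Pictures are saved under pics/ and viewed, at most 10 in all, crops included, and the job is handed in when it is done.

Besides the shell and the picture viewer there is one more tool, called as a command line: name --argument value ..., lists and objects as JSON in quotes. arm_command: Moves the arm, as the interface text tells. Its arguments: {"type":"object","properties":{"motion":{"type":"array","items":{"type":"array","items":{"type":"array","items":{"type":"number"}}}},"grip":{"type":"number"},"force":{"type":"number"}},"required":["motion"]}

```bash
mkdir -p pics; ls; cat > h.py <<'E'
import numpy as np, cv2
from rig import arm
def world(name,depth):
    c=arm.get_calibration(name);K=np.array(c["intrinsics"],float);D=np.array(c["D"],float);E=np.array(c["extrinsics"],float)
    h,w=depth.shape
    uv=np.stack(np.meshgrid(np.arange(w),np.arange(h)),-1).reshape(-1,1,2).astype(np.float32)
    n=cv2.undistortPoints(uv,K,D).reshape(h,w,2)
    p=np.stack([n[...,0]*depth,-n[...,1]*depth,-depth],-1)
    return (p-E[:3,3])@E[:3,:3]
E
python3 - <<'E'
from h import *
for n in("scene","top"):
    im,d=arm.get_image(n);cv2.imwrite(f"pics/{n}0.png",im);np.savez(f"{n}0.npz",im=im,d=d,P=world(n,d))
s=arm.sense();print(s)
E
```

```text
pics
{'t': 0.1, 'joints': array([ 1.13321079e+00,  2.59271600e-01,  1.53592191e+00,  2.53126654e-05,
        1.34804973e+00, -2.02794334e-01]), 'qd': array([ 0.00074236,  0.00017196, -0.00247297,  0.00091623,  0.00199696,
       -0.0001382 ]), 'joint_efforts': array([ 1.78239796e-03, -4.46963418e+01, -2.91249025e+01, -3.61276834e-04,
        6.28931128e-03, -1.92800783e-06]), 'tool_pos': array([0.1277229 , 0.53450165, 0.2385778 ]), 'ee_rot': array([-2.71472349e-04,  1.17128882e-01,  9.93116380e-01, -7.79463262e-04]), 'ft_force': array([ 0.15062473, -0.9336473 , -0.738132  ]), 'torque': array([-0.01108668,  0.00521373, -0.01624215]), 'finger_force': 0.0, 'gripper_width': 0.998160186817901}
```

View pics/scene0.png

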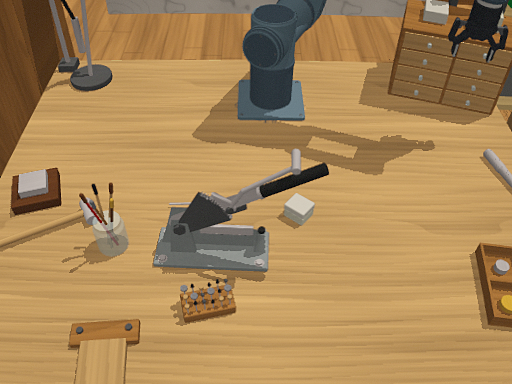

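View pics/top0.png

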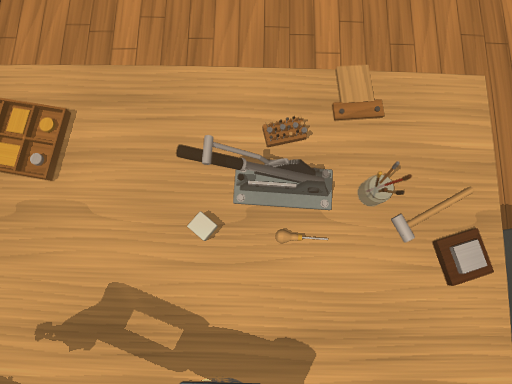

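The scene view shows the shear with its handle pointing right (black handle from (262,190) to (328,170)) and the thumb bar at about (297,160). In the top view the bar is at about (208,150), the handle end at (180,152) and the foot spans (234..333, 165..210). The ring box is below the handle's side.

```bash
python3 - <<'E'
from h import *
t=np.load("top0.npz");s=np.load("scene0.npz")
for nm,z,pts in(("top",t,[(208,140),(208,150),(208,160),(180,152),(190,155),(230,162),(240,163),(240,195),(325,202),(330,175),(203,225)]),("scene",s,[(297,153),(297,160),(297,167),(325,171),(300,182),(270,190),(298,205),(262,231),(181,230)])):
    for u,v in pts: print(nm,u,v,np.round(z["P"][v,u],3),z["im"][v,u])
def seg(z,f):
    return f(z["im"].astype(int),z["P"])
for nm,z in(("top",t),("scene",s)):
    im=z["im"].astype(int);P=z["P"];ok=z["d"]>0
    # black handle
    m=(im.max(-1)<60)&ok&(P[...,2]>.1)&(P[...,2]<.4)&(P[...,0]>.3)
    n,l,st,c=cv2.connectedComponentsWithStats(m.astype(np.uint8))
    for i in range(1,n):
        if st[i,4]>40:
            q=P[l==i];print(nm,"black",st[i],np.round(q.mean(0),3),np.round(np.percentile(q,[1,99],axis=0),3).tolist())
    # thumb bar
    g=(im.max(-1)-im.min(-1)<25)&(im.min(-1)>90)&ok&(P[...,2]>.16)&(P[...,0]>.3)&(P[...,2]<.4)
    n,l,st,c=cv2.connectedComponentsWithStats(g.astype(np.uint8))
    for i in range(1,n):
        if st[i,4]>30:
            q=P[l==i];print(nm,"grey",st[i],np.round(q.mean(0),3),np.round(np.percentile(q,[1,99],axis=0),3).tolist())
    # foot top
    f=ok&(abs(P[...,2]-.014)<.004)&(im.max(-1)-im.min(-1)<30)&(P[...,0]>.3)&(abs(P[...,1])<.6)
    n,l,st,c=cv2.connectedComponentsWithStats(f.astype(np.uint8))
    if n>1:
        q=P[f][:,:2].astype(np.float32); print(nm,"foot",len(q),cv2.minAreaRect(q))
E
```

```text
top 208 140 [0.624 0.019 0.296] [142 158 174]
top 208 150 [0.604 0.019 0.295] [133 149 165]
top 208 160 [0.585 0.018 0.294] [122 137 153]
top 180 152 [0.603 0.075 0.282] [35 52 69]
top 190 155 [0.601 0.057 0.269] [33 51 68]
top 230 162 [ 0.6   -0.02   0.227] [35 51 64]
top 240 163 [ 0.601 -0.041  0.216] [32 47 61]
top 240 195 [ 0.569 -0.038  0.021] [146 162 178]
top 325 202 [ 0.556 -0.261  0.017] [149 165 179]
top 330 175 [ 0.63  -0.276  0.012] [75 87 93]
top 203 225 [0.486 0.053 0.041] [164 195 209]
scene 297 153 [0.596 0.024 0.3  ] [177 182 191]
scene 297 160 [0.614 0.023 0.298] [173 179 188]
scene 297 167 [0.633 0.022 0.298] [181 186 195]
scene 325 171 [0.622 0.077 0.279] [31 28 34]
scene 300 182 [0.619 0.033 0.246] [27 28 29]
scene 270 190 [ 0.615 -0.024  0.219] [18 19 25]
scene 298 205 [0.492 0.053 0.042] [188 204 211]
scene 262 231 [ 0.609 -0.037  0.085] [37 37 38]
scene 181 230 [ 0.623 -0.211  0.104] [48 51 51]
top grey [257 156  15   9  35] [ 0.613 -0.092  0.199] [[0.611, -0.107, 0.17], [0.617, -0.077, 0.221]]
top foot 1733 ((0.5519134402275085, 0.024608194828033447), (0.9806441068649292, 0.20445814728736877), 88.3030776977539)
scene black [260 163  69  35 814] [0.615 0.02  0.246] [[0.602, -0.042, 0.205], [0.622, 0.082, 0.284]]
scene black [ 179  193   67   36 1078] [ 0.616 -0.157  0.149] [[0.602, -0.21, 0.103], [0.624, -0.078, 0.2]]
scene black [174 225  11   7  52] [ 0.622 -0.214  0.107] [[0.617, -0.227, 0.1], [0.626, -0.205, 0.116]]
scene grey [ 203  149   98   62 1030] [ 0.615 -0.057  0.226] [[0.585, -0.151, 0.166], [0.635, 0.028, 0.299]]
scene foot 2514 ((0.6711955070495605, -0.05149638652801514), (1.1314433813095093, 0.4156932830810547), 80.16153717041016)
```

```bash
python3 - <<'E'
import cv2,numpy as np
a=cv2.imread("pics/top0.png")[120:250,165:345];b=cv2.imread("pics/scene0.png")[140:280,145:340]
a=cv2.resize(a,None,fx=4,fy=4,interpolation=2);b=cv2.resize(b,(780,560),interpolation=2)
cv2.imwrite("pics/ca.png",a);cv2.imwrite("pics/cb.png",b)
E
```

```text
(no output)
```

View pics/ca.png

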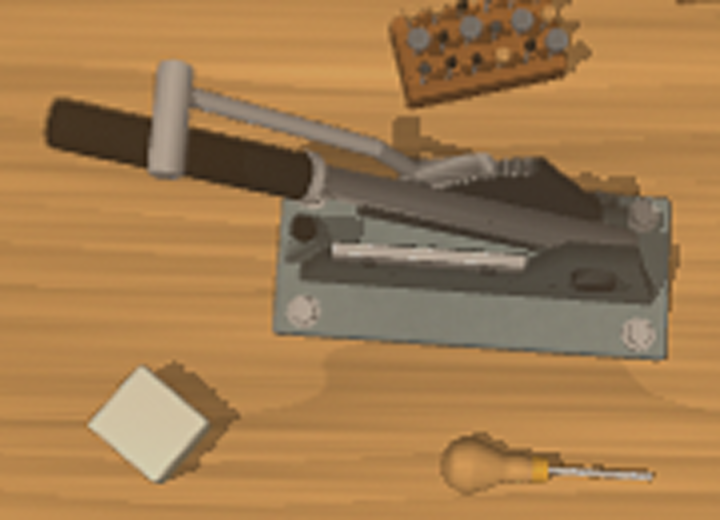

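View pics/cb.png

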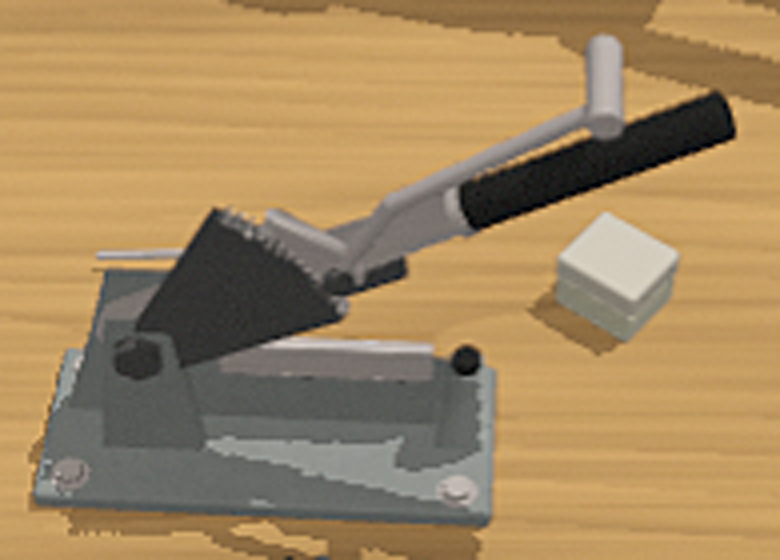

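```bash
python3 - <<'E'
from h import *
t=np.load("top0.npz");s=np.load("scene0.npz")
def ray(name,u,v):
    c=arm.get_calibration(name);K=np.array(c["intrinsics"],float);D=np.array(c["D"],float);E=np.array(c["extrinsics"],float)
    n=cv2.undistortPoints(np.array([[[u,v]]],np.float32),K,D).ravel()
    R=E[:3,:3];return -R.T@E[:3,3],R.T@np.array([n[0],-n[1],-1])
def plane(name,u,v,z):
    o,d=ray(name,u,v);return np.round(o+d*(z-o[2])/d[2],4)
for u,v in((275,333),(665,357),(669,200)):print("foot",plane("top",165+u/4,120+v/4,.014))
for u,v in((38,500),(490,522),(494,370)):print("foot s",plane("scene",145+u/4,140+v/4,.014))
def tri(a,b):
    (o,d),(p,e)=ray("top",*a),ray("scene",*b)
    k=np.linalg.lstsq(np.stack([d,-e],1),p-o,rcond=None)[0];A=o+d*k[0];B=p+e*k[1]
    return np.round((A+B)/2,4),np.round(np.linalg.norm(A-B),4)
# bar ends (top-surface centre line): +x end then -x end
T=lambda u,v:(165+u/4,120+v/4);S=lambda u,v:(145+u/4,140+v/4)
print("bar +x",tri(T(174,66),S(606,118)),"bar -x",tri(T(166,172),S(603,42)))
P=s["P"]
sel=np.zeros(P.shape[:2],bool);sel[149:174,291:304]=1
q=P[sel&(P[...,2]>.275)&(P[...,2]<.32)];print("bar pts",len(q),q.mean(0),np.percentile(q,[2,50,98],axis=0))
P=t["P"];sel=np.zeros(P.shape[:2],bool);sel[134:166,200:214]=1
q=P[sel&(P[...,2]>.283)&(P[...,2]<.32)];print("bar pts",len(q),q.mean(0),np.percentile(q,[2,50,98],axis=0))
print(arm.nose_length)
E
```

```text
foot [ 0.5476 -0.022   0.014 ]
foot [ 0.5372 -0.2773  0.014 ]
foot [ 0.6431 -0.2822  0.014 ]
foot s [ 0.6517 -0.2771  0.014 ]
foot s [ 0.6645 -0.0236  0.014 ]
foot s [ 0.5551 -0.0188  0.014 ]
bar +x (array([0.6325, 0.0205, 0.2913]), np.float64(0.0021)) bar -x (array([0.5793, 0.0222, 0.2916]), np.float64(0.0026))
bar pts 225 [0.61363806 0.02018631 0.2949268 ] [[0.58182696 0.01162849 0.28497838]
 [0.61622057 0.02010694 0.29593452]
 [0.63611011 0.0291848  0.29953768]]
bar pts 271 [0.60564288 0.0206799  0.29434449] [[0.57954165 0.01213199 0.28628659]
 [0.60571029 0.02044961 0.29500655]
 [0.63303696 0.02980215 0.29817541]]
0.008
```

arm_command --motion '[[[0,0,0.8,0],[0,0,0.8,0],[0,0,0.8,0],[0,0,0.8,0]]]' --grip -1

```text
t: 0.6
tool_pos: [0.1278, 0.5346, 0.4001]
ee_rot: [-0.0, 0.117, 0.993, -0.0]
ft_force: [0.4, 0.8, 0.5]
gripper_width: 0.138
finger_force: 0.0
```

arm_command --motion '[[[0.8,-0.85,0,0],[0.8,-0.85,0,0],[0.8,-0.85,0,0],[0.8,-0.85,0,0],[0.8,-0.85,0,0],[0.8,-0.85,0,0],[0.8,-0.85,0,0],[0.8,-0.85,0,0],[0.8,-0.85,0,0],[0.8,-0.85,0,0],[0.8,-0.85,0,0],[0.8,-0.85,0,0]]]'

```text
t: 2.1
tool_pos: [0.6089, 0.0233, 0.3988]
ee_rot: [-0.0, 0.117, 0.993, 0.0]
ft_force: [0.7, 0.5, 0.0]
gripper_width: -0.005
finger_force: 0.0
```

arm_command --motion '[[[0,0.02,-0.6,0],[0,0.02,-0.6,0],[0,0.02,-0.5,0],[0,0,0,0],[0,0,0,0]]]'

```text
t: 2.72
tool_pos: [0.6083, 0.0279, 0.3153]
ee_rot: [0.001, 0.117, 0.993, -0.0]
ft_force: [-0.2, -0.9, 0.7]
gripper_width: 0.001
finger_force: 0.0
```

```bash
python3 - <<'E'
from h import *
im,d=arm.get_image("scene");b=cv2.resize(im[90:240,190:390],(800,600),interpolation=2);cv2.imwrite("pics/s1.png",b);print(arm.sense()["ft_force"])
E
```

```text
[ 1.00679107  0.35632369 -0.59876787]
```

View pics/s1.png

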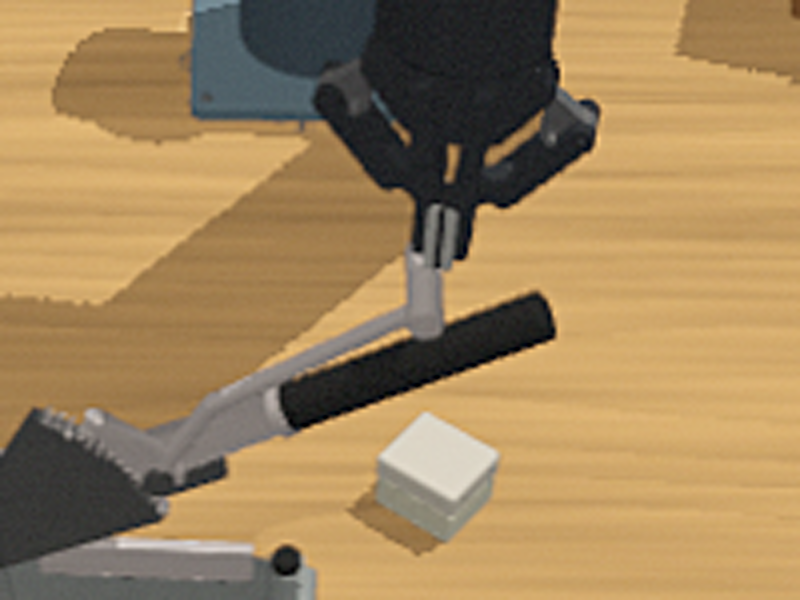

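The closed fingertips (440,255 in the crop) stand just above the thumb bar at (425,250–335). Now I press slowly.

arm_command --motion '[[[0,0.02,-0.08,0],[0,0.02,-0.08,0],[0,0.02,-0.06,0],[0,0.02,-0.06,0],[0,0.02,-0.06,0],[0,0.02,-0.04,0],[0,0.02,-0.04,0]]]'

```text
t: 3.65
tool_pos: [0.6085, 0.038, 0.2961]
ee_rot: [0.002, 0.116, 0.993, 0.003]
ft_force: [-2.6, 9.7, 13.0]
gripper_width: 0.002
finger_force: 6.8
```

arm_command --motion '[[[0,0.02,-0.04,0],[0,0.02,-0.04,0]]]'

```text
t: 3.9
tool_pos: [0.6086, 0.0409, 0.2926]
ee_rot: [0.002, 0.116, 0.993, 0.003]
ft_force: [-2.2, 12.6, 15.1]
gripper_width: -0.002
finger_force: 7.8
```

arm_command --motion '[[[0,0.06,-0.04,0],[0,0.06,-0.04,0],[0,0,0,0]]]'

```text
t: 4.28
tool_pos: [0.6087, 0.0455, 0.2875]
ee_rot: [0.002, 0.116, 0.993, 0.002]
ft_force: [-1.1, 7.7, 9.5]
gripper_width: -0.002
finger_force: 5.2
```

```bash
python3 - <<'E'
from h import *
im,d=arm.get_image("scene");P=world("scene",d)
b=cv2.resize(im[140:260,180:340],(800,600),interpolation=2);cv2.imwrite("pics/s2.png",b)
m=(im.astype(int).max(-1)<60)&(P[...,2]>.19)&(P[...,2]<.3)&(P[...,1]>-.05)&(P[...,1]<.1)&(P[...,0]>.59)
s=np.load("scene0.npz")
for I,Q in((s["im"],s["P"]),(im,P)):
    m=np.zeros(d.shape,bool);m[165:200,258:332]=1
    m&=(I.astype(int).max(-1)<60)&(Q[...,2]>.19)&(Q[...,2]<.3)
    print(m.sum(),np.arctan(np.polyfit(Q[m][:,1],Q[m][:,2],1)[0]),np.percentile(Q[m][:,1:],[1,99],axis=0))
print(arm.sense()["ft_force"])
E
```

```text
807 0.5146004675950167 [[-0.04200223  0.20488591]
 [ 0.08177373  0.28313412]]
536 0.5442048692675769 [[-0.04004053  0.20430755]
 [ 0.08302315  0.28603033]]
[-0.87082043  6.55285981  9.57851022]
```

View pics/s2.png

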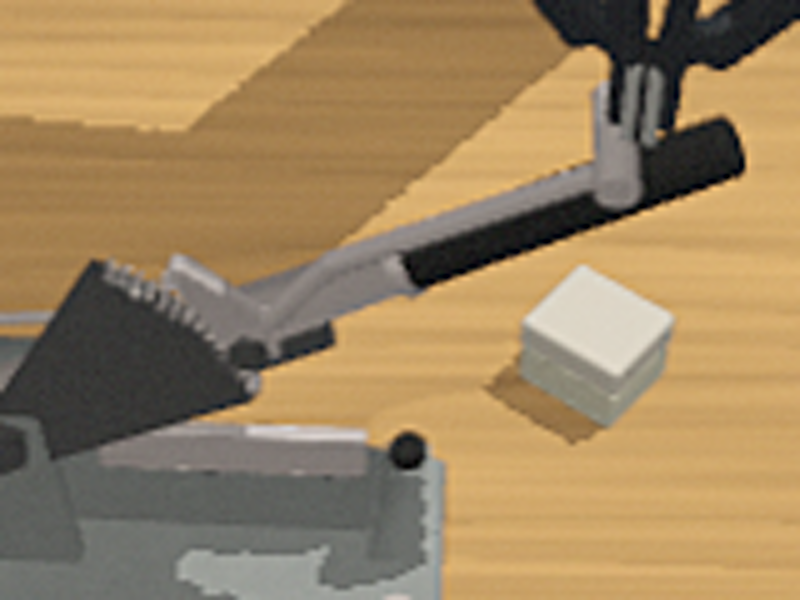

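The bar is down on the handle and the pawl is clear at (175,265), with the arm still up. But the tips (640,110) sit on the bar's +y flank, which explains the sideways force. I lift off, re-centre over the bar and press again.

arm_command --motion '[[[0,0,0.2,0],[0,0,0.3,0],[0,-0.2,0,0],[0,-0.2,0,0],[0,0,0,0],[0,0,0,0]]]'

```text
t: 5.08
tool_pos: [0.6078, 0.0226, 0.3098]
ee_rot: [-0.001, 0.117, 0.993, 0.0]
ft_force: [-0.3, -0.4, 0.4]
gripper_width: 0.005
finger_force: 0.0
```

```bash
python3 - <<'E'
from h import *
im,d=arm.get_image("scene");P=world("scene",d)
b=cv2.resize(im[120:240,200:360],(800,600),interpolation=2);cv2.imwrite("pics/s3.png",b)
print(arm.sense()["ft_force"],arm.sense()["tool_pos"])
for v in(158,162,165):print([np.round(P[v,u],3).tolist() for u in(294,297,300)])
E
```

```text
[0.10497725 0.54317258 0.52300853] [0.60779986 0.02283313 0.30990038]
[[0.619, 0.017, 0.308], [0.618, 0.022, 0.307], [0.6, 0.03, 0.291]]
[[0.616, 0.018, 0.296], [0.619, 0.023, 0.298], [0.61, 0.03, 0.29]]
[[0.625, 0.017, 0.295], [0.626, 0.023, 0.297], [0.621, 0.029, 0.292]]
```

View pics/s3.png

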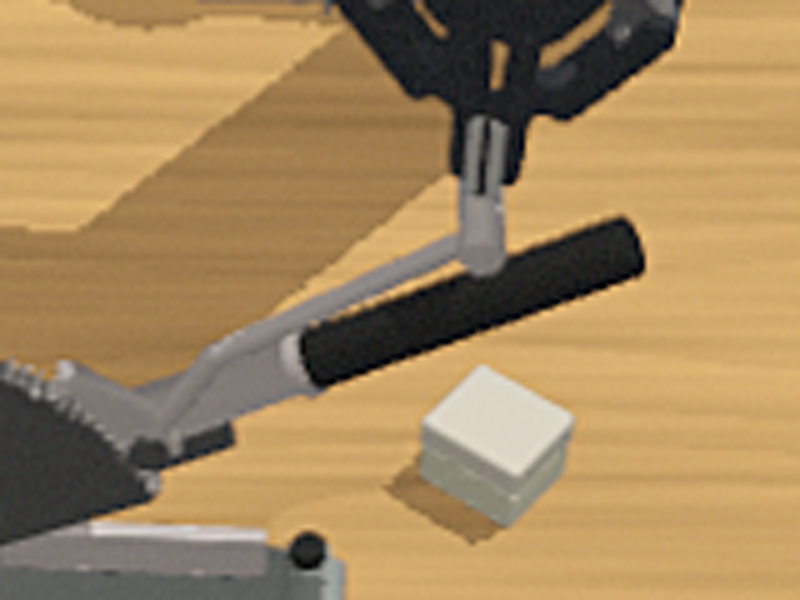

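Tips (485,190) are now centred over the bar (483,225). Pressing along the bar's own path.

arm_command --motion '[[[0,0,-0.08,0],[0,0.04,-0.06,0],[0,0.04,-0.06,0],[0,0.04,-0.06,0],[0,0.04,-0.06,0],[0,0.05,-0.06,0],[0,0.05,-0.06,0],[0,0,-0.02,0]]]'

```text
t: 6.12
tool_pos: [0.6086, 0.038, 0.2887]
ee_rot: [0.002, 0.116, 0.993, 0.002]
ft_force: [-0.7, 5.7, 9.3]
gripper_width: -0.001
finger_force: 4.5
```

arm_command --motion '[[[0,0.07,-0.16,0],[0,0.07,-0.13,0],[0,0.08,-0.13,0],[0,0.08,-0.13,0],[0,0.07,-0.14,0],[0,0.07,-0.14,0]]]'

```text
t: 6.88
tool_pos: [0.6096, 0.0616, 0.2485]
ee_rot: [0.003, 0.116, 0.993, 0.003]
ft_force: [1.6, 8.8, 12.3]
gripper_width: 0.001
finger_force: 5.8
```

arm_command --motion '[[[0,0.06,-0.14,0],[0,0.06,-0.14,0],[0,0.05,-0.14,0],[0,0.05,-0.15,0],[0,0.05,-0.15,0],[0,0.05,-0.15,0],[0,0.04,-0.15,0],[0,0.03,-0.15,0],[0,0.03,-0.15,0],[0,0.03,-0.15,0]]]'

```text
t: 8.12
tool_pos: [0.6093, 0.0824, 0.1736]
ee_rot: [0.002, 0.117, 0.993, 0.002]
ft_force: [0.6, 6.3, 7.3]
gripper_width: 0.001
finger_force: 3.4
```

arm_command --motion '[[[0,0.03,-0.14,0],[0,0.02,-0.14,0],[0,0.02,-0.14,0],[0,0.01,-0.14,0],[0,0.01,-0.1,0],[0,0,-0.06,0],[0,0,0,0],[0,0,0,0]]]'

```text
t: 9.12
tool_pos: [0.6091, 0.0866, 0.1378]
ee_rot: [0.002, 0.117, 0.993, 0.001]
ft_force: [0.6, 4.2, 8.0]
gripper_width: 0.001
finger_force: 3.9
```

arm_command --motion '[[[0,0,-0.04,0],[0,0,-0.04,0],[0,0,-0.04,0],[0,0,0,0]]]'

```text
t: 9.62
tool_pos: [0.6095, 0.0869, 0.1362]
ee_rot: [0.003, 0.117, 0.993, 0.001]
ft_force: [-8.2, 4.1, 30.8]
gripper_width: 0.001
finger_force: 15.7
```

The force rose to 31 N with hardly any travel, so the arm is on its stop. Releasing straight up.

arm_command --motion '[[[0,0,0.1,0],[0,0,0.3,0],[0,0,0.6,0],[0,0,0.8,0],[0,0,0.8,0],[0,0,0.8,0],[0,0,0,0],[0,0,0,0]]]'

```text
t: 10.62
tool_pos: [0.6074, 0.0849, 0.2994]
ee_rot: [-0.001, 0.117, 0.993, -0.0]
ft_force: [-0.1, -0.7, 0.8]
gripper_width: -0.0
finger_force: 0.0
```

```bash
python3 - <<'E'
from h import *
im,d=arm.get_image("scene");P=world("scene",d)
b=cv2.resize(im[160:310,145:345],(800,600),interpolation=2);cv2.imwrite("pics/s4.png",b)
I=im.astype(int);m=(P[...,1]>.05)&(P[...,1]<.13)&(P[...,0]>.57)&(P[...,0]<.65)&(P[...,2]>.07)&(P[...,2]<.2)
q=P[m];print(np.percentile(q,[2,50,98],axis=0));g=m&(I.min(-1)>90);print("bar",np.percentile(P[g],[2,50,98],axis=0))
h=m&(I.max(-1)<60);print("handle",np.percentile(P[h],[2,50,98],axis=0),np.polyfit(P[h][:,1],P[h][:,2],1))
E
```

```text
[[0.58816145 0.05133629 0.09620725]
 [0.61925884 0.08222611 0.11283836]
 [0.63771648 0.12479477 0.15392547]]
bar [[0.58513819 0.05280909 0.13888566]
 [0.62241768 0.08026744 0.14940555]
 [0.63893398 0.09168064 0.15462487]]
handle [[0.60624573 0.05082748 0.09741323]
 [0.61875819 0.0890627  0.10910083]
 [0.62481319 0.12611365 0.11521274]] [-0.00256049  0.1082024 ]
```

View pics/s4.png

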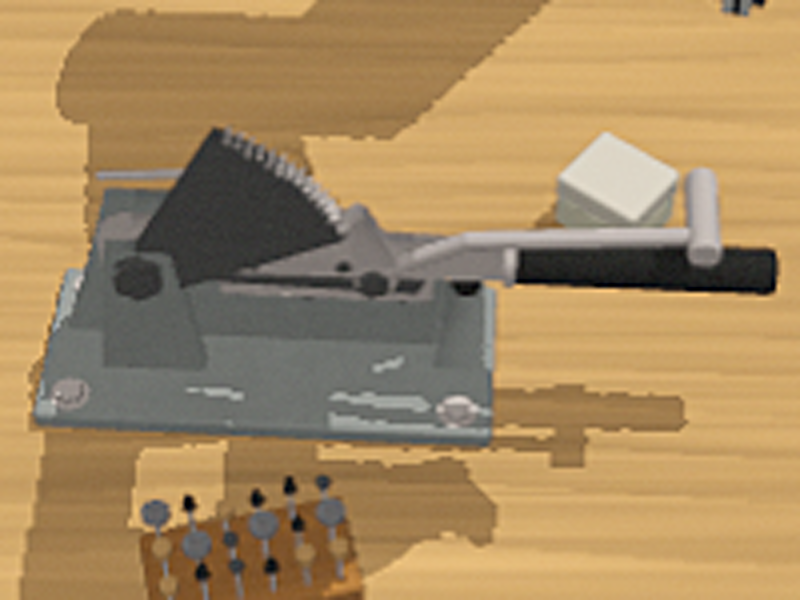

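The arm is level (handle slope about 0, its top at z 0.115). The thumb bar is back up, with its top at 0.153 against 0.152 expected for latch 0, and the pawl (355,225) sits in the bottom notch.

```bash
python3 -c "
from rig import arm
print(arm.close_job())"
```

```text
the job is handed in; nothing more can be done
None
```

The shear is shut with the latch sprung back into the bottom notch, the ring box and bur block look unmoved (I did not re-check the graver and brush jar), and the job was handed in at about 11 s with no verdict shown. The first press sat off-centre on the bar, so I lifted off and pressed again.

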